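# Step the engraver bed four clicks and store it

## Task

The next sheet needs the engraver's bed four steps on: with a fingertip against the fin on the click-stop wheel, push the wheel clockwise (seen from above) exactly four clicks from where it stands, then press the round button on the key box right down and let it come back up, so that the height is stored. Do not pinch the fin, do not press the round button before the wheel is right, leave the square button alone, and leave the loose things on the bench where they are, neither lifted nor shoved aside.

Things in the scene. Friction and masses are not known exactly. Their poses are not given: they have to be found in the camera images.
- wheel_axis (a point): Click-stop wheel: flat, black, 90 across, vertical axis, on a grey console box fixed to the bench, 140 x 140, 45 tall. This point is on its axis at the wheel's top face, 60 above the bench; axes are the console's (z up, x and y along the box sides). White ticks on the box mark the click positions, 24 deg apart.
- fin_mid (a point): The finger fin, bare metal, that stands up on the wheel's top face: a radial blade 24 long (from 22 to 46 from the axis), 8 thick, rising 24 above the wheel's face (its top is 84 above the bench). This point is at its middle, 34 from the axis and 12 above the wheel's face.
- fin_trail: The trailing half of the fin, 4 thick: the flat counter-clockwise side, which a fingertip pushes to turn the wheel clockwise. The body's origin is on the wheel axis at the console's top, 45 above the bench, not at the fin.
- fin_lead: The leading half of the fin, 4 thick: the clockwise side, not to be touched together with the trailing side (that would be a pinch). Origin on the wheel axis as for the trailing half.
- wheel (a joint): Turn of the wheel, rad, growing clockwise seen from above. Click stops every 24 deg (0.4189) from 0 to 3.351; end stops just beyond. Starts in one of the first four. A sprung plunger draws it to the nearest stop; leaving a stop takes 3 to 6 N on the fin, and past half-way it snaps to the next (a felt drop in force). At 0 the fin points 84 deg counter-clockwise of the console's x axis.
- round_key_top (a point): Top of the round button on the key box (grey box fixed to the bench, 80 x 140, 35 tall): 28 across, top 57 above the bench, centred 36 from the box centre towards the box's +y; its black collar is 44 across and 10 lower than the button's top. The axes are the key box's.
- round_key (a joint): Travel of the round button, m: 0 up, 0.006 right down, which takes 5 N; springs back.
- square_key_top (a point): Top of the square button on the same key box: 28 x 28, top 57 above the bench, 72 from the round one. To be left alone.
- square_key (a joint): Travel of the square button, m: 0 up, 0.006 right down.
- spool_mid (a point): Bystander: small bare metal spool standing upright between the console and the key box, 38 across, 40 tall; point half-way up
- driver_grip (a point): Bystander: screwdriver lying on the bench nearer the robot, 160 long; point on its handle
- screw_jar_mid (a point): Bystander: clear jar, 52 across, 75 tall; point half-way up
- ply_gear_mid (a point): Bystander: toothed plywood disc lying flat, about 74 across, 6 thick; point at its centre
- ply_bracket_mid (a point): Bystander: plywood bracket, foot 90 x 40, 56 tall; point about half-way up
- pencil_cup_mid (a point): Bystander: empty blue cup, 70 across, 90 tall; point half-way up
- parts_tray_mid (a point): Bystander: low open blue tray, 100 x 70 x 30 tall; point at half height
Mind the look-alikes: they are no part of the job. What is shaped like the part that bears round_key_top but red is not meant.

How it is judged (in metres and radians):
On the way, in this order (a step that is already met when the one before it is completed fails the run):
1. the wheel stands four clicks clockwise of where it started (distance of fin_mid from where it was at the start of the episode between 0.0475 and 0.0534 m and value of joint wheel above 1.508 rad), for 0.2 s.
2. the round button is pressed right down (all of step 1 and value of joint round_key above 0.0045 m), for 0.1 s.
3. the round button is back up (value of joint round_key below 0.0015 m), for 0.1 s.
At the end, for the whole second after the job is handed in: The wheel rests in the stop exactly four clicks (96 deg, within about a quarter of a click) clockwise of its starting stop, and both buttons are up (all of step 1 and value of joint each of round_key, square_key below 0.0015 m and velocity of joint wheel between -0.05 and 0.05 rad/s); the robot touches nothing.
It fails at once if the fin is pinched (both its sides pressed at once) (contact force between the fingers and fin_trail above 1 N and contact force between the fingers and fin_lead above 1 N).
It fails at once if the round button is pressed before the wheel is right (value of joint round_key above 0.003 m and not (distance of fin_mid from where it was at the start of the episode between 0.0475 and 0.0534 m and value of joint wheel above 1.508 rad)).
It fails at once if the square button is pressed (value of joint square_key above 0.003 m).
It fails at once if a bystander is lifted or shoved aside (30 mm) (distance of any of spool_mid, driver_grip, screw_jar_mid, ply_gear_mid, ply_bracket_mid, pencil_cup_mid, parts_tray_mid from where it was at the start of the episode above 0.03 m).
It also fails if it takes over 58 s, if anything falls off the work surface, if the arm or the gripper's body presses on something with over 40 N, if the wrist force passes 120 N, or if a joint passes its speed limit or range.

## Robot

A 6-joint arm with a two-finger parallel gripper is mounted at the origin on the work surface. World frame = base frame: x ahead of the robot, y to its left, z up, the work surface at z = 0. Lengths are in m, angles in degrees, forces in N, time in s.
With the tool pointing down it reaches from about 0.375 to 0.75 m from the base axis. Payload 9 kg.
Tool frame: the origin (TCP) lies where the fingers leave the gripper's body, on its centre line; the fingertips stand 73 mm ahead of it and the grasp point (between the pads) lies 54 mm ahead of it (robot.tip_reach is the distance from the TCP to the fingertips, in m); z points along the fingers, y is the direction in which the jaws open and shut (so a half turn about z gives the same grasp; the last joint's range is limited). The gripper opens to 85 mm and grips with 20 to 120 N. Pads are 22 mm wide; open, the fingers measure 114 mm over their backs; the gripper's body (76 mm by 85 mm) begins 54 mm behind the grasp point. The pads swing forward as they close: fully open they stand 13 mm farther back than shut.
Start: joints at [-88.276, 5.964, 5.575, 89.605, 0, 77.527], TCP at [0.147, -0.582, 0.304] pointing down, gripper open.
Joint ranges: [-171.21, 171.21], [-48.23, 106.86], [-62.78, 66.21], [-105.2, 120.99], [-86.42, 89.51], [-180, 180]. Speed limits (degrees/s): [127.2, 127.2, 147.25, 180, 180, 180].

## Interface

Orientations are given as [roll, pitch, yaw] about the fixed x, y, z axes, in that order (R = Rz(yaw) Ry(pitch) Rx(roll)).
In Python, from plant import robot gives the robot as it stands. Calls block until the motion is done:
- robot.move_pose(position, orientation): joint-space move of the TCP to a pose.
- robot.line_to(position, vel=0.15, rotation=None, guard=None): straight line of the TCP; rotation=None keeps the orientation; vel is the mean speed in m/s. With guard (N) it stops when the force on the tool has changed by that much, and returns True; else False.
- robot.goto_joints(angles): joint-space move.
- robot.set_gripper(opening): finger opening in m; the grip force is fixed at half the most; returns when the fingers have stopped.
- robot.pause(seconds).
- robot.ik(position, orientation): joint angles nearest the present ones, or None.
- robot.observe(): the state.
- robot.grab_frame(name): name is "scene" or "top" or "wrist"; returns the picture (400x640x3 uint8, blue, green, red); there is no depth.
- robot.get_calibration(name): a dict with "vertical_fov" (degrees; the focal length in pixels is half the picture's height over the tangent of half this angle, whatever the lens; pixels are square), "cx", "cy" (the principal point, pixels), "rvec" (rotation vector, rad) and "tvec" (3), from world to camera coordinates, as OpenCV has them. Camera axes: x right, y down, z forward; pixel columns grow to the right and rows downward; lengths in m; the calibration is good to about 2 mm. The wrist camera is an equidistant fisheye: a pixel r from the principal point sees the ray r / f radians off the axis. A picture is of the moment at which its call begins: read the wrist's pose just before it. get_calibration takes no time and is no camera call; for the wrist camera it gives the pose at the moment of the call.
A pose or a line that the arm cannot do raises robot.IKError and nothing moves.
- robot.job_done(): hands the job in, once; it reports no verdict.
The state is a dict: "time": time; "q": joint angles; "qvel": joint speeds; "joint_torque": joint torques, N m; "tool_pos": TCP position; "tcp_rot": TCP orientation; "ft_force": force on the tool from outside, world axes, zero at the start; "torque": the same for the moment, N m; "gripper_width": finger opening in m.
Only numpy, scipy, OpenCV 4.12 (cv2) and the standard library are available. Lean on these libraries where they do the work, as an engineer would, in place of code of your own. Each camera call takes 0.05 s, during which the arm holds its last target.

## Working session

There is one attempt and no reset: what is moved stays moved. The work goes in short steps, each a Python script; the robot and the scene stay as the last script left them, time stands still between calls to the robot, and variables do not carry over. Pictures are saved under pics/ and viewed, and the job is handed in when it is done.

```bash
ls; mkdir -p pics; python3 - <<'E'
from plant import robot
import cv2
for n in ["scene","top","wrist"]:
    c=robot.get_calibration(n); print(n,c)
    cv2.imwrite(f"pics/{n}0.png",robot.grab_frame(n))
print(robot.observe())
E
```

```text
pics
scene {'vertical_fov': 42.686841705624204, 'cx': 330.2371290913151, 'cy': 193.91608787865056, 'rvec': array([ 1.08964712,  2.37159111, -0.9939132 ]), 'tvec': array([ 0.31380809, -0.2111665 ,  1.61464905])}
top {'vertical_fov': 47.75851229468813, 'cx': 317.16669806819675, 'cy': 205.2486827877301, 'rvec': array([ 2.2100415 , -2.15064312,  0.11567954]), 'tvec': array([-0.01667556,  0.52275915,  1.34901806])}
wrist {'vertical_fov': 65.70646984690485, 'cx': 320.0812305716574, 'cy': 201.59574292189797, 'rvec': array([-2.30894546,  1.7962646 ,  0.24057844]), 'tvec': array([-0.59897416, -0.03417116,  0.37907954])}
{'time': 0.15, 'q': array([-8.82763008e+01,  5.99326618e+00,  5.53760730e+00,  8.96032287e+01,
       -7.10764323e-04,  7.75252238e+01]), 'qvel': array([ 0.01957963, -0.13059385,  0.12745863, -0.01923537,  0.01820778,
        0.00122572]), 'joint_torque': array([ 2.14556116e-03, -5.57355094e+01,  5.04009318e+01,  1.25677435e-02,
       -3.26324680e-04,  2.33031096e-05]), 'tool_pos': array([ 0.147155  , -0.58149797,  0.30327829]), 'tcp_rot': array([-1.79942349e+02, -1.20263176e-02,  1.41984697e+01]), 'ft_force': array([ 0.97159936,  0.2762254 , -0.69814614]), 'torque': array([ 0.00990537, -0.04356714,  0.00972351]), 'gripper_width': 0.08551500532988561}
```

View pics/scene0.png

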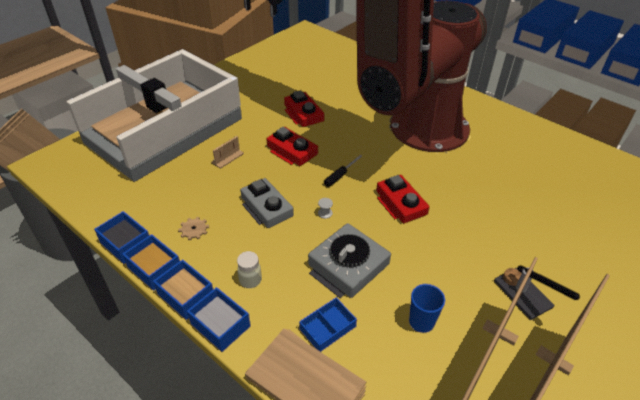

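View pics/top0.png

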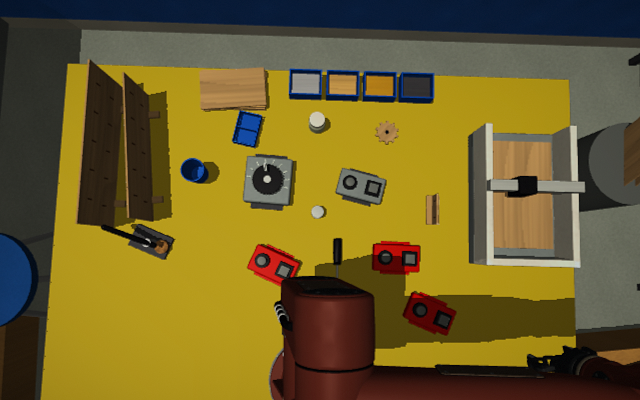

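View pics/wrist0.png

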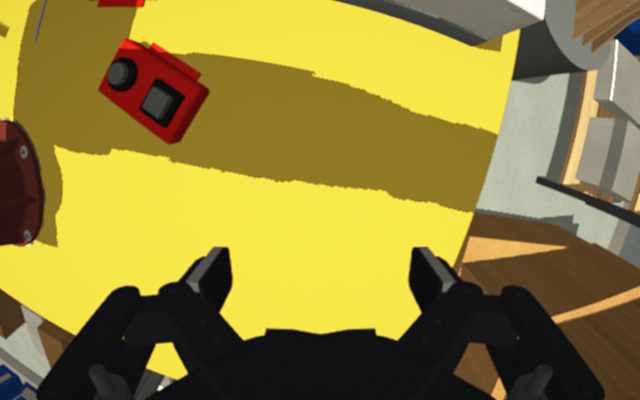

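The top view shows the console at about (269,181). Candidates for the key box are the grey one at (361,186), and red look-alikes at (274,264), (396,257) and (429,313). I choose the grey one by the description: its round button is at about (350,182) and its square one at about (373,188). Next I'll check it in close crops.

```bash
cat > h.py <<'E'
import numpy as np, cv2
W,H=640,400
def cam(c):
    f=(H/2)/np.tan(np.radians(c["vertical_fov"])/2)
    R=cv2.Rodrigues(np.array(c["rvec"]))[0]; return f,c["cx"],c["cy"],R,np.array(c["tvec"]).ravel()
def ray(c,px,fish=False):
    f,cx,cy,R,t=cam(c); d=np.array([(px[0]-cx)/f,(px[1]-cy)/f,1.])
    if fish:
        r=np.hypot(d[0],d[1]); d=np.array([d[0]/r*np.sin(r),d[1]/r*np.sin(r),np.cos(r)]) if r>1e-9 else np.array([0,0,1.])
    d=R.T@d; return -R.T@t, d/np.linalg.norm(d)
def atz(c,px,z,fish=False):
    o,d=ray(c,px,fish); return o+d*(z-o[2])/d[2]
def tri(rs):
    A=sum(np.eye(3)-np.outer(d,d) for o,d in rs); b=sum((np.eye(3)-np.outer(d,d))@o for o,d in rs)
    p=np.linalg.solve(A,b); return p,[np.linalg.norm((np.eye(3)-np.outer(d,d))@(p-o)) for o,d in rs]
def proj(c,p,fish=False):
    f,cx,cy,R,t=cam(c); q=R@np.asarray(p)+t
    if fish:
        r=np.hypot(q[0],q[1]); th=np.arctan2(r,q[2]); return np.array([cx+f*th*q[0]/r,cy+f*th*q[1]/r])
    return np.array([cx+f*q[0]/q[2],cy+f*q[1]/q[2]])
E
python3 - <<'E'
import cv2
from h import *
from plant import robot
t=cv2.imread("pics/top0.png"); s=cv2.imread("pics/scene0.png")
cv2.imwrite("pics/topc.png",cv2.resize(t[140:230,235:395],None,fx=5,fy=5,interpolation=cv2.INTER_CUBIC))
cv2.imwrite("pics/scc.png",cv2.resize(s[165:300,235:395],None,fx=4.4,fy=4.4,interpolation=cv2.INTER_CUBIC))
T=robot.get_calibration("top")
for n,p,z in [("console",(267,179),.06),("round",(350,182),.057),("sq",(373,188),.057),("spool",(318,212),.04),("jar",(317,120),.07),("driver",(337,250),.02),("bracket",(432,209),.03),("cup",(194,170),.09),("tray",(248,129),.03),("gear",(387,132),.006)]: print(n,atz(T,p,z).round(3))
E
```

```text
console [0.594 0.149 0.06 ]
round [ 0.592 -0.098  0.057]
sq [ 0.576 -0.167  0.057]
spool [ 0.501 -0.005  0.04 ]
jar [0.775 0.005 0.07 ]
driver [ 0.389 -0.066  0.02 ]
bracket [ 0.521 -0.351  0.03 ]
cup [0.61  0.359 0.09 ]
tray [0.751 0.216 0.03 ]
gear [ 0.761 -0.215  0.006]
```

View pics/topc.png

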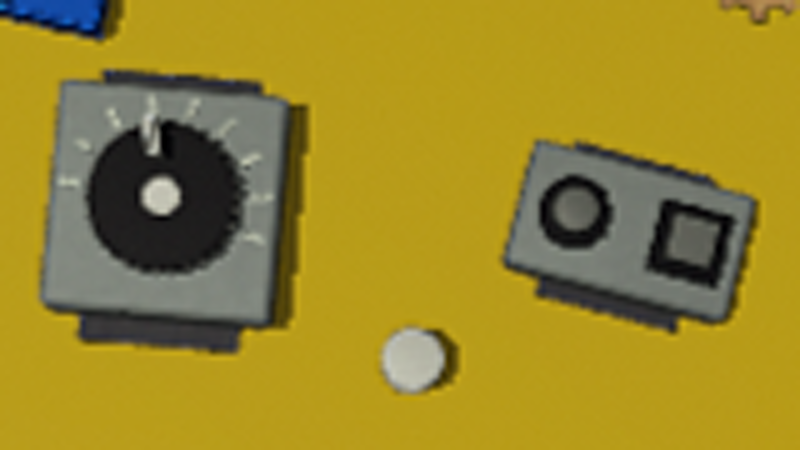

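View pics/scc.png

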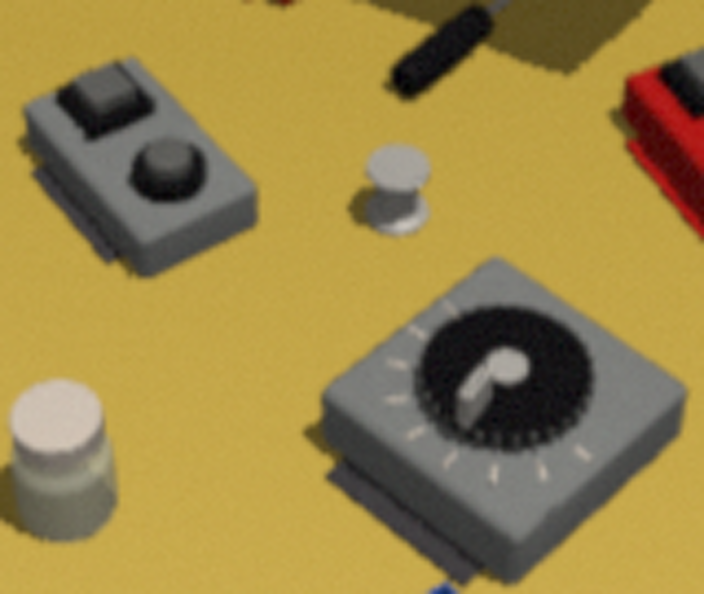

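The top crop shows:
- **Wheel:** nine ticks; the axis is at about (267.4,179.4). The fin points at the 4th tick from the counter-clockwise end, (265,166).
- **Key box:** the grey box's round button is at (350,182) and its square button at (373,188).

The wheel starts at stop 3 (counting from 0), so the target is stop 7. Next I'll shut the gripper and take wrist views.

```bash
cat > m.py <<'E'
from h import *
from plant import robot
def wr(name):
    c=robot.get_calibration("wrist"); im=robot.grab_frame("wrist"); cv2.imwrite(f"pics/{name}.png",im); np.save(f"pics/{name}.npy",c,allow_pickle=True)
def L(name): return np.load(f"pics/{name}.npy",allow_pickle=True).item()
E
python3 - <<'E'
from m import *
robot.line_to([0.22,-0.42,0.40],vel=0.25)
robot.set_gripper(0.0)
robot.move_pose([0.52,0.06,0.33],[180,0,-90]); wr("w1")
c=robot.get_calibration("wrist");f,cx,cy,R,t=cam(c);print(-R.T@t, R[2]); o=robot.observe();print(o["time"],o["q"],o["gripper_width"],o["tool_pos"])
robot.move_pose([0.52,0.16,0.33],[180,0,-90]); wr("w2"); print(robot.observe()["time"],robot.tip_reach)
E
```

```text
[ 0.51991307 -0.00627755  0.40040979] [ 4.36799033e-04  2.62116939e-01 -9.65036020e-01]
4.65 [-7.79463764e+00 -6.98165997e+00 -4.57632065e+00  9.23967071e+01
 -4.85041697e-03 -9.77325999e+01] 0.00020442503345578648 [0.52007808 0.05959664 0.33006425]
5.1833 0.0726
```

View pics/w1.png

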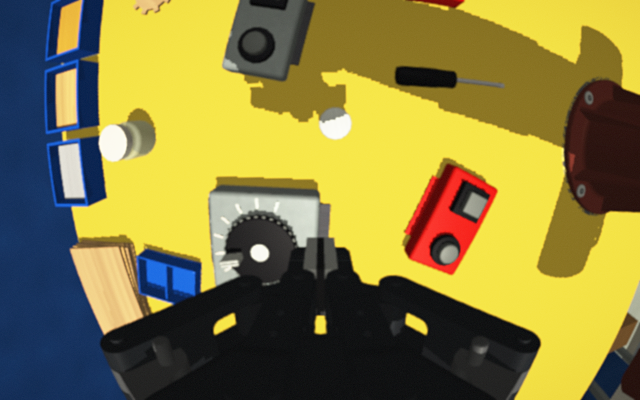

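View pics/w2.png

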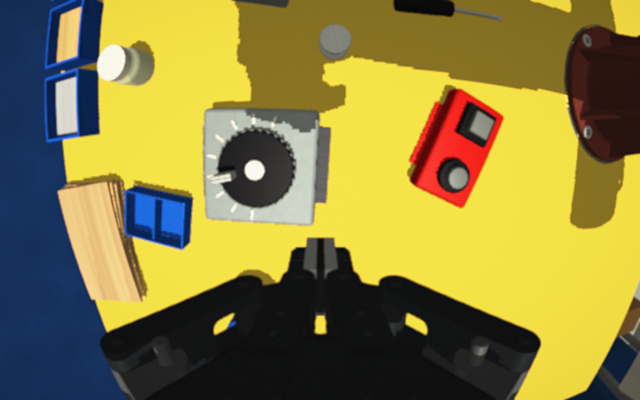

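w1 shows the round button at (257,43), the spool at (335,124) and the wheel hub at (260,252). w2 shows the wheel hub at (255,170) and the fin at about (225,175). Enlarging.

```bash
python3 - <<'E'
from m import *
def crop(n,x0,y0,w,h,s,o):
    im=cv2.imread(f"pics/{n}.png")[y0:y0+h,x0:x0+w]; cv2.imwrite(f"pics/{o}.png",cv2.resize(im,None,fx=s,fy=s,interpolation=cv2.INTER_CUBIC))
crop("w2",195,100,140,130,4,"w2c"); crop("w1",195,170,140,120,4,"w1c"); crop("w1",215,0,110,90,6,"w1k")
E
```

```text
(no output)
```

View pics/w2c.png

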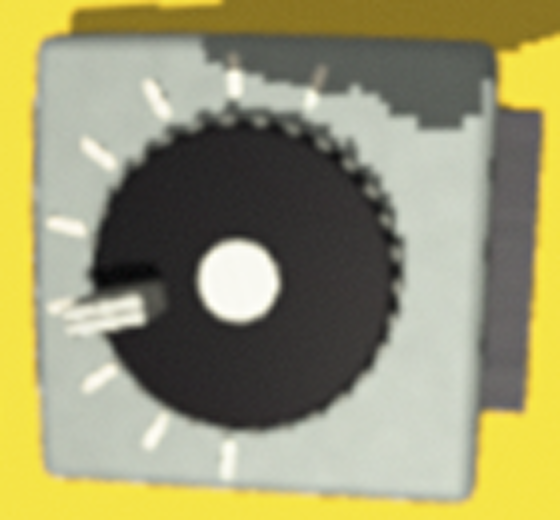

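View pics/w1c.png

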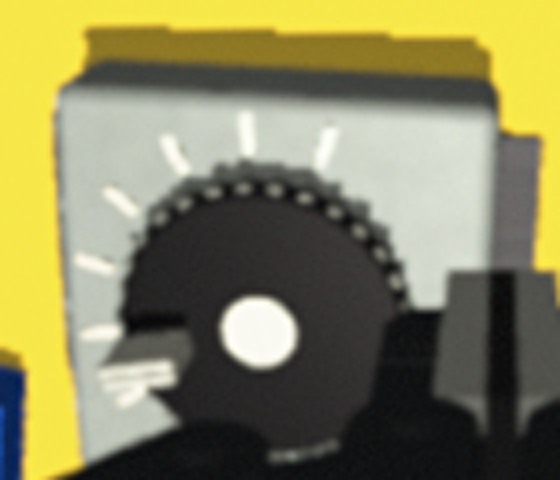

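View pics/w1k.png

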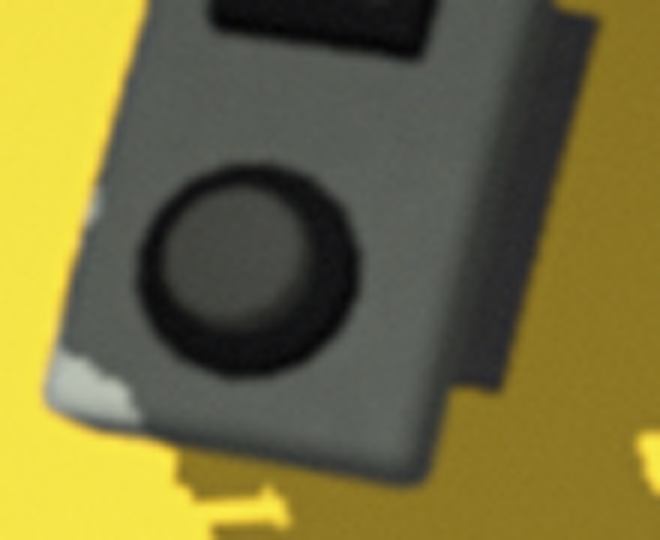

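```bash
python3 - <<'E'
from m import *
from scipy.optimize import least_squares
c1,c2=L("w1"),L("w2"); T=robot.get_calibration("top"); S=robot.get_calibration("scene")
w2=lambda p:np.array([195+p[0]/4,100+p[1]/4]); w1=lambda p:np.array([195+p[0]/4,170+p[1]/4])
tp=lambda p:np.array([235+p[0]/5,140+p[1]/5]); sc=lambda p:np.array([235+p[0]/4.4,165+p[1]/4.4]); k1=lambda p:np.array([215+p[0]/6,p[1]/6])
print("hub",tri([ray(c1,w1((260,332)),1),ray(c2,w2((238,281)),1)]), tri([ray(T,tp((161,196))),ray(S,sc((507,367))),ray(c1,w1((260,332)),1),ray(c2,w2((238,281)),1)]))
for a,b in [((70,325),(103,378)),((143,308),(175,372))]: print("fin",tri([ray(c2,w2(a),1),ray(c1,w1(b),1)]))
# ticks in w2, w1
idx=[0,1,2,4,5,6,7,8]
t2=[(228,460),(155,430),(98,378),(67,225),(98,152),(155,98),(233,80),(316,88)]
t1={4:(102,333),5:(94,264),6:(122,201),7:None}
P=np.array([atz(c2,w2(p),.045,1)[:2] for p in t2])
def res(v):
    a=v[2]+np.radians(84-24*np.array(idx)); return (P-np.c_[v[0]+v[3]*np.cos(a),v[1]+v[3]*np.sin(a)]).ravel()
s=least_squares(res,[.6,.15,0,.055]);print("ticks w2",s.x[:2],np.degrees(s.x[2]),s.x[3],np.abs(s.fun).max())
cor=np.array([atz(c2,w2(p),.045,1)[:2] for p in [(42,38),(492,45),(472,498),(47,478)]]);print("corners",cor.mean(0),cor)
# round
print("round w1",atz(c1,k1((238,248)),.057,1),"collar",atz(c1,k1((250,270)),.047,1))
print("tri",tri([ray(c1,k1((238,248)),1),ray(T,tp((576,208))),ray(S,sc((168,159)))]))
print("top",atz(T,tp((576,208)),.057),"sc",atz(S,sc((168,159)),.057),"sq top",atz(T,tp((692,238)),.057))
print("spool",tri([ray(T,tp((413,360))),ray(S,sc((398,165)))]))
E
```

```text
hub (array([0.59320525, 0.1502243 , 0.06209944]), [np.float64(0.00020319775419224418), np.float64(0.00020319775419222605)]) (array([0.5939256 , 0.14995785, 0.05942002]), [np.float64(0.0015060075419697201), np.float64(0.0011885708447570268), np.float64(0.0014248654903881463), np.float64(0.0007060754235577991)])
fin (array([0.63865422, 0.15885047, 0.07948792]), [np.float64(0.0004325006279237501), np.float64(0.0004325006279238145)])
fin (array([0.6148259 , 0.15344008, 0.0845115 ]), [np.float64(0.0002178994401813923), np.float64(0.00021789944018142811)])
ticks w2 [0.59400203 0.15080874] -3.3912427667081584 0.05800128108286569 0.0010941553899481427
corners [0.59241713 0.14967008] [[0.65560359 0.07846353]
 [0.52233487 0.08525053]
 [0.52835639 0.22003568]
 [0.66337366 0.21493057]]
round w1 [ 0.59261359 -0.09754493  0.057     ] collar [ 0.59231222 -0.09551192  0.047     ]
tri (array([ 0.59457868, -0.09951331,  0.04838558]), [np.float64(0.0003474281693396095), np.float64(0.000294012620387899), np.float64(0.00027642389913637953)])
top [ 0.59358997 -0.09870601  0.057     ] sc [ 0.60036393 -0.0927391   0.057     ] sq top [ 0.5775195 -0.1683302  0.057    ]
spool (array([ 0.50165899, -0.00429849,  0.03648358]), [np.float64(0.00021776613544527575), np.float64(0.00021776613544538596)])
```

```bash
cat >> m.py <<'E'
AX=np.array([.5936,.1503]); PH0=8.6; RR=.036; ZT=.068+.0726
def pp(phi,off,z=ZT,R=RR):
    a=np.radians(phi); return [*(AX+R*np.array([np.cos(a),np.sin(a)])+off*np.array([-np.sin(a),np.cos(a)])),z]
def ft():return robot.observe()["ft_force"]
E
python3 - <<'E'
from m import *
rot=[180,0,PH0-90]
robot.move_pose(pp(PH0,.027,.25),rot)
hit=robot.line_to(pp(PH0,.027),vel=.08,guard=5); print(hit,robot.observe()["tool_pos"],ft())
robot.pause(.2); f0=ft()
if not hit:
    print(robot.line_to(pp(PH0,.011),vel=.015,guard=2))
    p=robot.observe()["tool_pos"]; a=np.radians(PH0); print(p,"off",(p[:2]-AX)@np.array([-np.sin(a),np.cos(a)]),ft()-f0,robot.observe()["time"])
cv2.imwrite("pics/s2.png",robot.grab_frame("scene")); wr("w3"); cv2.imwrite("pics/t2.png",robot.grab_frame("top"))
s=cv2.imread("pics/s2.png");cv2.imwrite("pics/s2c.png",cv2.resize(s[205:305,285:405],None,fx=5,fy=5,interpolation=cv2.INTER_CUBIC))
E
```

```text
False [0.62549277 0.18239164 0.14125541] [ 0.50668633 -0.40727508 -0.37427992]
True
[0.62696675 0.169357   0.14020823] off 0.013853218513544065 [-0.32202015  1.76351072  0.35145963] 8.3333
```

View pics/s2c.png

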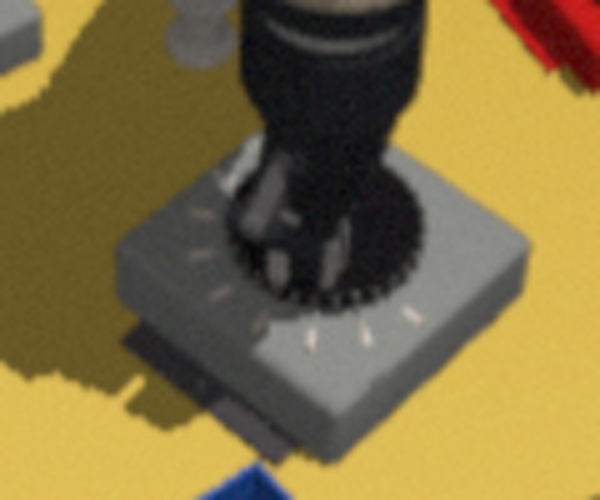

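View pics/w3.png

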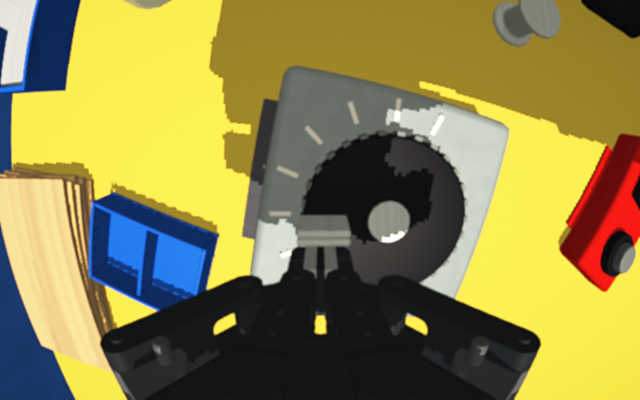

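The wrist view shows the shut fingertips flat against the fin's trailing side at (325,240), contact 14 mm from the fin's centre plane as expected. Pushing along the arc, first three clicks.

```bash
python3 - <<'E'
from m import *
for d in range(4,69,4):
    phi=PH0-d
    robot.line_to(pp(phi,.0142),vel=.03,rotation=[180,0,phi-90])
    a=np.radians(phi); f=ft(); print(d,"tang",round(float(f[:2]@np.array([-np.sin(a),np.cos(a)])),1),"z",f[2].round(1),round(robot.observe()["time"],2))
wr("w4")
E
```

```text
4 tang 1.9 z -1.4 8.73
8 tang 1.8 z -1.1 8.98
12 tang 0.5 z -0.2 9.23
16 tang 0.8 z 0.2 9.48
20 tang 0.1 z -0.6 9.73
24 tang -0.2 z -0.2 9.98
28 tang 2.6 z -1.5 10.23
32 tang 1.7 z -0.7 10.48
36 tang -0.1 z -0.0 10.73
40 tang 0.5 z -0.4 10.98
44 tang 0.1 z -0.5 11.23
48 tang 1.9 z -0.3 11.48
52 tang 3.4 z -0.9 11.73
56 tang 0.8 z 0.6 11.98
60 tang -0.2 z -0.9 12.23
64 tang -0.8 z 0.6 12.48
68 tang -0.4 z 0.6 12.73
```

View pics/w4.png

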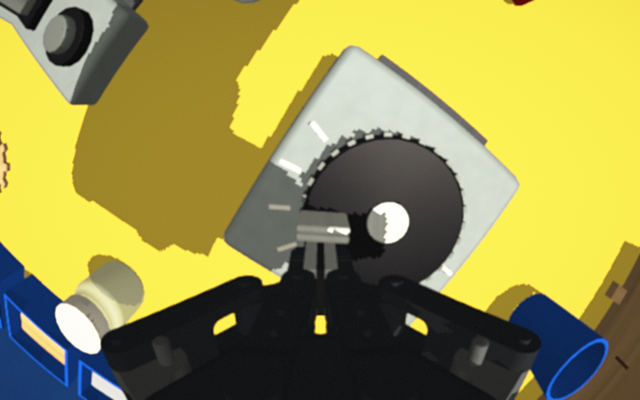

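Three force rises and drops were felt (at about 8, 32 and 52 deg of push). In w4 the fin sits at tick 6, two ticks short of the end of the row. Now the fourth click, stopping before the stop itself.

```bash
python3 - <<'E'
from m import *
for d in (72,74,76,78,80,82,84,86,88):
    phi=PH0-d
    robot.line_to(pp(phi,.0142),vel=.02,rotation=[180,0,phi-90])
    a=np.radians(phi); f=ft(); print(d,"tang",round(float(f[:2]@np.array([-np.sin(a),np.cos(a)])),1),round(robot.observe()["time"],2))
robot.pause(.3)
phi=PH0-88
robot.line_to(pp(phi,.03),vel=.05)
robot.line_to(pp(phi,.03,.30),vel=.2)
robot.move_pose([0.52,0.16,0.33],[180,0,-90]); wr("w5")
cv2.imwrite("pics/w5c.png",cv2.resize(cv2.imread("pics/w5.png")[100:230,195:335],None,fx=4,fy=4,interpolation=cv2.INTER_CUBIC)); print(robot.observe()["time"])
E
```

```text
72 tang 3.7 13.07
74 tang 5.0 13.32
76 tang 2.5 13.57
78 tang 0.9 13.82
80 tang 1.2 14.07
82 tang -0.0 14.32
84 tang 0.9 14.57
86 tang 0.8 14.82
88 tang 0.9 15.07
18.025
```

View pics/w5c.png

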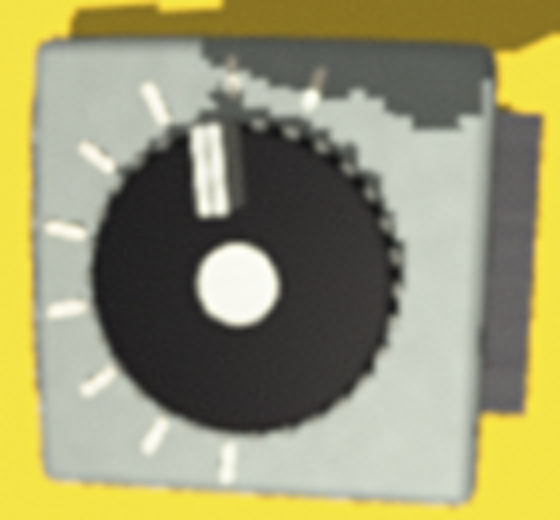

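The fin is now by the eighth tick at (233,80) in the crop. Checking the angle numerically, using the fin's top centreline.

```bash
python3 - <<'E'
from m import *
c=L("w5"); c2=L("w2")
def q(c,a): return atz(c,(195+a[0]/4,100+a[1]/4),.084,1)[:2]
for cc,o,i in [(c2,(70,325),(143,308)),(c,(207,125),(213,215))]:
    po,pi=q(cc,o),q(cc,i); d=po-pi; m=(po+pi)/2; print(np.degrees(np.arctan2(*d[::-1])), m, np.degrees(np.arctan2(*(m-AX)[::-1])))
    if cc is c2:m0=m
print("dist",np.linalg.norm(m-m0))
E
```

```text
11.595002476881113 [0.6258688  0.15573536] 9.56115000471587
-88.00894198575516 [0.59479015 0.11635481] -87.99197785588788
dist 0.05016681905185437
```

Turned 97 deg against the nominal 96, with the fin moved 50.2 mm, inside the 47.5 to 53.4 mm window. Now the round button on the grey box.

```bash
python3 - <<'E'
from m import *
B=[.5932,-.0983]; rot=[180,0,-90]; t=.0726
robot.line_to([*B,.30],vel=.2); robot.line_to([*B,.085+t],vel=.12); wr("w6")
robot.pause(.2); f0=ft()
print(robot.line_to([*B,.047+t],vel=.015,guard=8)); p=robot.observe(); print(p["tool_pos"],p["tool_pos"][2]-t,p["ft_force"]-f0)
robot.pause(.4); p=robot.observe(); print(p["tool_pos"][2]-t,p["ft_force"]-f0)
wr("w7"); cv2.imwrite("pics/s3.png",robot.grab_frame("scene")[150:300,200:400]); print(robot.observe()["time"])
E
```

```text
True
[ 0.59322769 -0.09828766  0.12372699] 0.051126986220349724 [-1.42394004  0.31164975  3.89442807]
0.05105205338969207 [-0.9650562  -0.14670616  5.4787958 ]
23.625
```

View pics/w7.png

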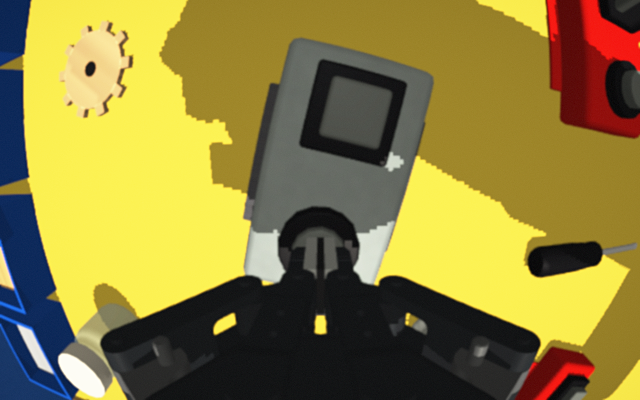

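View pics/s3.png

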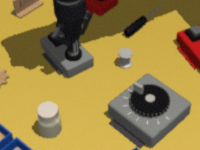

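The tip sits on the round button, clear of the square one at (352,112). It stands at z 0.0511, about 6 mm down, with about 5.5 N. I'll press slightly further to make sure it bottoms, then release and check.

```bash
python3 - <<'E'
from m import *
B=[.5932,-.0983]; t=.0726
z=robot.observe()["tool_pos"][2]
print(robot.line_to([*B,z-.0012],vel=.01,guard=15)); robot.pause(.4); p=robot.observe(); print(p["tool_pos"][2]-t,p["ft_force"])
robot.line_to([*B,.30],vel=.08); robot.pause(.3)
print(robot.observe()["ft_force"]); wr("w8")
robot.move_pose([0.52,0.16,0.33],[180,0,-90]); wr("w9"); print(robot.observe()["time"])
a=cv2.imread("pics/w8.png")[60:300,160:480]; b=cv2.imread("pics/w9.png")[100:230,195:335]
cv2.imwrite("pics/chk.png",np.hstack([a[:,:],cv2.resize(b,(258,240),interpolation=cv2.INTER_CUBIC)]))
cv2.imwrite("pics/t9.png",robot.grab_frame("top"))
E
```

```text
False
0.05099399899018908 [-4.77155966  1.4048308  10.85469633]
[-0.18433     0.3586958   1.18671993]
28.0917
```

View pics/chk.png

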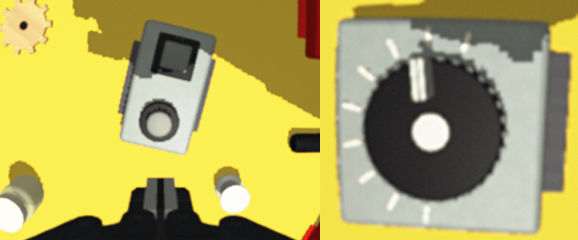

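View pics/t9.png

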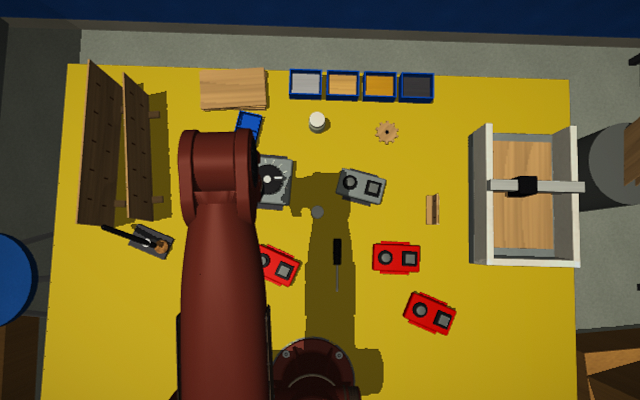

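The button bottomed: force rose to about 11 N with no further travel. Both buttons now look up, with the round one at (158,122) in the left half of the check picture. The fin is unchanged at tick 7. In the top view the spool (318,212), jar (317,121), gear (387,132), bracket (432,209) and driver (337,252) are where they were. Handing in.

```bash
python3 -c "
from plant import robot
robot.job_done(); print(robot.observe()['time'])"
```

```text
the job is handed in; nothing more can be done
the job is handed in; nothing more can be done
```

I turned the wheel four clicks clockwise, pressed the round button on the grey key box right down and let it back up, and handed the job in at about 28 s. No verdict was reported.

- **Wheel:** I pushed the fin's trailing side with shut fingertips from stop 3 to stop 7, and felt four rises and drops in force. By wrist camera the turn is about 97 deg (fin line direction about 99.6 deg, against 96 nominal), and the fin midpoint moved 50.2 mm, inside the 47.5 to 53.4 mm window. I trust the midpoint figures over the line direction, because the fin's top strip is short in the picture.
- **Round button:** It bottomed about 6 mm down, where force rose to about 11 N with no further travel. Afterwards it was seen back up, and the square button was not touched.
- **Loose things:** The spool, jar, gear, bracket and driver are where they were in the last top view. The arm hid the cup and most of the tray in that view, but the tool went nowhere near either.
- **Check that disagreed:** Triangulating the round button's top with the wrist, top and scene cameras gave a height of 48 mm instead of 57 mm. The scene view's pixel was the weak one. The press itself agreed with 57 mm.

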